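# Tip the collet cassette out of its rack and seat it in the holder

### The job

Tip the cassette with two round studs on its top out of the packed row, towards the robot, until it leans on the rack's front rail by itself, and let go of it. Then pull it free of the rack, and lower it gently, upright, into the pocket of the aluminium holder until it sits flat on the pocket's floor. Leave the other cassettes standing in the rack.

Things in the scene. Friction and masses are not known exactly. Their poses are not given: they have to be found in the camera images.
- cassette: the one to move: closed grey plastic case, 86 mm deep (x) x 38 thick (y) x 160 tall (z), 0.2 to 0.36 kg, centre of mass mid-body. Only it has two round black studs (18 mm across, 4 high, at x = -22 and 22 mm) on top. Origin: centre of its underside. Starts upright in the 2nd, 3rd or 4th of the rack's five places, axes parallel to the rack's. Either way round is good in the pocket
- rack: fixed grey steel rack for five cassettes side by side along its y, pitch 39.5 mm (1.5 mm gaps); origin: centre of its underside; x points away from the robot, z up. Floor top at z = 8 mm; the cassettes' front faces at x = -43, backs at x = 43 mm; back and top open. Side cheeks 100 mm high at y = -103 and 103 mm with arms 86 mm high to the front rail
- rack_lip (a point): middle of the upper inner edge of the rack's front lip, at x = -45, z = 14 mm in the rack's frame, 6 mm above the floor: it keeps the cassettes' feet from sliding forwards. A cassette pushed at the top of its back tips about the lip, its foot staying within 5 mm of its place
- rack_rail (a point): middle of the rack's front rail, a 10 mm round bar along y, axis at x = -93, z = 75.5 mm in the rack's frame. Tipped past about 0.5 rad, a cassette falls forward on its own on to the rail and stays leaning there at about 0.61 rad, its top sticking out in front of its neighbours, with free space at both its sides
- holder: fixed aluminium block, 140 (x) x 92 (y) x 30 mm high, origin at the centre of its underside, z up, with one rectangular pocket in its top, 91 (x) x 43 mm (y), 18 mm deep, with sharp edges
- pocket (a point): centre of the pocket's floor, 12 mm above the holder's underside; axes as the holder's: the cassette's depth lies along x
- other_a: closed grey plastic case, same size as cassette (86 x 38 x 160 mm, 0.2 to 0.36 kg), origin at the centre of its underside, z up; one round stud on top; stands in the rack in one of the three middle places
- other_b: closed grey plastic case, same size as cassette (86 x 38 x 160 mm, 0.2 to 0.36 kg), origin at the centre of its underside, z up; one 60 mm bar along x on top; stands in the rack in one of the three middle places
- end_a: closed grey plastic case, same size as cassette (86 x 38 x 160 mm, 0.2 to 0.36 kg), origin at the centre of its underside, z up; one short cross bar on top; stands in the end place at the rack's -y side
- end_b: closed grey plastic case, same size as cassette (86 x 38 x 160 mm, 0.2 to 0.36 kg), origin at the centre of its underside, z up; one short cross bar on top; stands in the end place at the rack's +y side
Not all that is in view belongs to the job. Leave any purple or turquoise look-alike of the cassette alone.

How it is judged:
On the way, in this order (a step that is already met when the one before it is completed fails the run):
1. the two-stud cassette leans on the rack's front rail by itself, tipped by more than 0.52 rad, not touched by the robot (angle between cassette's own z axis and vertical between 0.52 and 0.85 rad and contact force between cassette and rack above 0.5 N and contact force between cassette and the fingers below 0.2 N and contact force between cassette and the arm below 0.2 N), for 0.2 s.
2. the cassette is free of the rack and lifted (contact force between cassette and rack below 0.1 N and height (world z) of cassette above 0.06 m), for 0.1 s.
At the end, for the whole second after the job is handed in: Cassette in the pocket: within 6 mm of its centre in plan and 3 mm of its floor, upright within 0.04 rad, x within 0.09 rad of the holder's (either way round), at rest. The other four cassettes in the rack, within 20 mm of their starts, upright within 0.1 rad (horizontal distance between cassette and pocket below 0.006 m and z of cassette in the frame of pocket between -0.003 and 0.003 m and angle between cassette's own z axis and vertical below 0.04 rad and angle between the x axis of cassette and the x axis of holder, either way round below 0.09 rad and linear speed of cassette below 0.02 m/s and distance of each of other_a, other_b, end_a, end_b from where it was at the start of the episode below 0.02 m and angle between each of other_a, other_b, end_a, end_b's own z axis and vertical below 0.1 rad); the robot touches nothing.
It fails at once if another cassette is tipped by more than 0.35 rad (angle between any of other_a, other_b, end_a, end_b's own z axis and vertical above 0.35 rad).
It fails at once if the cassette is dropped or rammed into the holder (over 50 N) (contact force between cassette and holder above 50 N).
It also fails if it takes over 67 s, if anything falls off the work surface, if the arm or the gripper's body presses on something with over 40 N, if the wrist force passes 120 N, or if a joint passes its speed limit or range.

### The arm

A 6-joint arm with a two-finger parallel gripper is mounted at the origin on the work surface. World frame = base frame: x ahead of the robot, y to its left, z up, the work surface at z = 0. Lengths are in m, angles in rad, forces in N, time in s.
With the tool pointing down it reaches from about 0.425 to 0.925 m from the base axis. Payload 12.5 kg.
Tool frame: the origin (TCP) lies on the centre line of the jaws, within the pads' length; the fingertips stand 22 mm ahead of it and the grasp point (between the pads) lies 3 mm ahead of it; z points along the fingers, y is the line along which they close (so a half turn about z gives the same grasp; the last joint's range is limited). The gripper opens to 85 mm and grips with 20 to 120 N. Pads are 22 mm wide; open, the fingers measure 114 mm over their backs; the gripper's body (76 mm by 85 mm) begins 54 mm behind the grasp point. The pads swing forward as they close: fully open they stand 13 mm farther back than shut.
Start: joints at [-1.374, 0.491, 1.559, -0, 1.092, -0.106], TCP at [0.186, -0.597, 0.253] pointing down, gripper open.
Joint ranges: [-3.1, 3.1], [-0.84, 2.19], [0.05, 2.79], [-1.13, 4.28], [0.06, 2.93], [-2.69, 2.69]. Speed limits (rad/s): [2.22, 2.22, 2.79, 3.14, 3.14, 3.14].

### API

Orientations are given as a unit quaternion [x, y, z, w].
In Python, from rig import arm, cams gives the robot as it stands. The module is installed in compiled form; this text tells all that it offers.
- The arm moves only by the tool arm_command, never from a script. Its argument "rows" is a list of rows, each a list of 7 numbers: the closure, from 0 (fully open) to 1 (shut), then the shift along the tool's x, y, z in mm, then the turn, a rotation vector about the tool's x, y, z in degrees. In form: [[claw, tx, ty, tz, ax, ay, az], ...]. A call has 1 to 12 rows; each row shifts and turns the commanded pose from where the row before left it, along the tool's axes as they then stand; what a row does not reach is not made up. A row lasts 1/8 s, in which the tool goes at most 62.5 mm and 10.7 degrees, less where a joint would pass 70% of its speed; a pose out of reach is approached as far as the arm can. A call is refused whole if a number of a shift passes 62.5 or a number of a turn 10.7, either way. A call with a gripper value outside its range is refused whole. The fingers move at their own pace and stop on an object; "newtons" is the grip in N (left out, the last holds). Time passes only in rows, so rows that do not move let the fingers close. It gives the time, the measured TCP pose, the force, the opening and the grip force at its end, in the units of the state.
- arm.observe(): the state, without advancing time (a new reading comes with each control period).
- cams.capture(name): name is "scene" or "top" or "wrist"; returns (picture, depth): 420x560x3 uint8, red, green, blue; 420x560 float32, m along the optical axis (not along the pixel's ray), 0 where there is no reading.
- cams.camera_model(name): a dict with "fx", "fy", "cx", "cy" (pixels), "view" (4x4, takes a point from world to camera coordinates). Camera axes: x right, y up, looking along -z (the intrinsics and any distortion apply to the point x, -y, -z); pixel columns grow to the right and rows downward; lengths in m; the calibration is good to about 2 mm. A picture is of the moment at which its call begins: read the wrist's pose just before it. camera_model takes no time and is no camera call; for the wrist camera it gives the pose at the moment of the call.
- arm.close_job(): hands the job in; it is judged then, once.
The state is a dict: "t": time; "joint_positions": joint angles; "qvel": joint speeds; "effort": joint torques, N m; "eef_pos": TCP position; "tool_rot": TCP orientation; "wrist_force": force on the tool from outside, world axes, zero at the start; "wrist_torque": the same for the moment, N m; "width": opening from 0.0 (shut) to 1.0 (fully open); "grip_force": force on a finger pad.
Only numpy, scipy, OpenCV 4.12 (cv2) and the standard library are available. Lean on these libraries where they do the work, as an engineer would, in place of code of your own. Each camera call takes 0.05 s, during which the arm holds its last target. There are 200 camera calls.

## Working session

There is one attempt and no reset: what is moved stays moved. The work goes in short steps, Python scripts to look and compute and a tool call to move; the robot and the scene stay as the last step left them, time stands still between calls to the robot, and variables do not carry over. Pictures are saved under pics/ and viewed, at most 10 in all, crops included, and the job is handed in when it is done.

Besides the shell and the picture viewer there is one more tool, called after ">>>" as name(argument=value, ...), one argument or row to a line, values as JSON. arm_command: Moves the arm, as the interface text tells. Its arguments: {"type":"object","properties":{"rows":{"type":"array","items":{"type":"array","items":{"type":"number"}}},"newtons":{"type":"number"}},"required":["rows"]}

```bash
mkdir -p pics
python3 - <<'E'
from rig import arm,cams
import cv2,numpy as np
s=arm.observe();print(s)
for n in("scene","top"):
    p,d=cams.capture(n);m=cams.camera_model(n);print(n,m)
    cv2.imwrite(f"pics/{n}0.png",p[:,:,::-1]);np.savez(f"{n}0.npz",p=p,d=d,**m)
E
```

```text
{'t': 0.0, 'joint_positions': array([-1.37363758e+00,  4.91578138e-01,  1.55947758e+00,  9.96823016e-06,
        1.09170225e+00, -1.05579292e-01]), 'qvel': array([ 0.00117036, -0.00018843,  0.00038158, -0.00196211, -0.00128002,
        0.00109546]), 'effort': array([-1.27348580e-03, -6.18449807e+01, -2.61595917e+01, -2.17110146e-04,
        4.15627146e-03, -1.49998601e-05]), 'eef_pos': array([ 0.18632829, -0.59635577,  0.2527065 ]), 'tool_rot': array([ 9.88565747e-01,  1.50789339e-01, -2.22533136e-05, -5.82247036e-04]), 'wrist_force': array([0.05001581, 0.43134313, 0.03327758]), 'wrist_torque': array([ 0.00115519,  0.0069343 , -0.0507785 ]), 'grip_force': 0.0, 'width': 1.0000536932875186}
scene {'fx': 505.1913443777147, 'fy': 505.1913443777147, 'cx': 278.84508790415856, 'cy': 209.10946154924483, 'view': array([[-6.92783588e-04,  9.99998158e-01, -1.78999852e-03,
        -3.69815021e-02],
       [-7.41894885e-01,  6.86251049e-04,  6.70515852e-01,
         3.67101339e-01],
       [ 6.70515846e-01,  1.79251313e-03,  7.41893043e-01,
        -1.64877169e+00],
       [ 0.00000000e+00,  0.00000000e+00,  0.00000000e+00,
         1.00000000e+00]])}
top {'fx': 497.58904123723516, 'fy': 497.58904123723516, 'cx': 270.59878412350895, 'cy': 212.6591418449141, 'view': array([[ 0.00867326, -0.99989401, -0.01169351,  0.06207364],
       [ 0.9812619 ,  0.0062595 ,  0.19257698, -0.55350609],
       [-0.19248338, -0.01314467,  0.98121219, -1.01631247],
       [ 0.        ,  0.        ,  0.        ,  1.        ]])}
```

View pics/scene0.png

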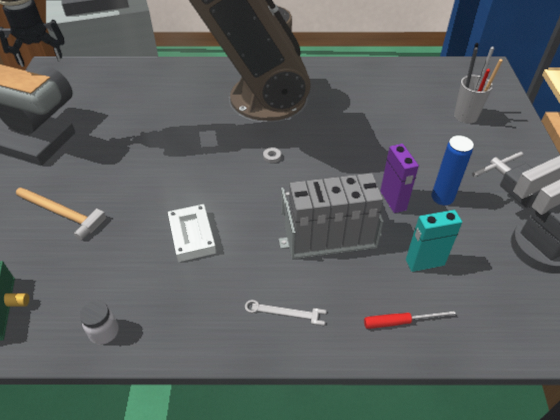

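View pics/top0.png

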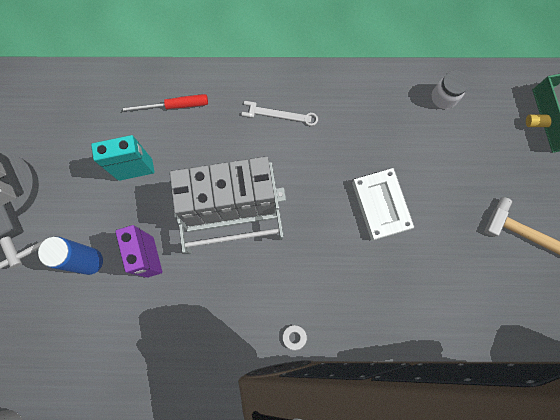

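The top view shows the rack with five tops from (180,190) to (262,180). The two-stud cassette is at (199,187), which is the 4th place on the +y side, with one-stud at (221,184) and the bar at (241,180). The rail runs in front, near (230,238), and the holder is at (383,203). The scene view agrees: studs at (351,187), holder at (191,232).

```bash
cat > h.py <<'E'
import numpy as np,cv2
from scipy.spatial.transform import Rotation as R
def load(n): return dict(np.load(n))
def ray(m,uv):
    uv=np.atleast_2d(uv).astype(float); V=m['view']
    c=np.c_[(uv[:,0]-m['cx'])/m['fx'],-(uv[:,1]-m['cy'])/m['fy'],-np.ones(len(uv))]
    return -V[:3,:3].T@V[:3,3], c@V[:3,:3]
def plane(m,uv,z):
    o,d=ray(m,uv); return o+d*((z-o[2])/d[:,2])[:,None]
def cloud(m):
    v,u=np.mgrid[:420,:560]; o,d=ray(m,np.c_[u.ravel(),v.ravel()])
    return (o+d*m['d'].reshape(-1,1)).reshape(420,560,3)
def tri(ma,a,mb,b):
    o1,d1=ray(ma,a);o2,d2=ray(mb,b);d1=d1[0]/np.linalg.norm(d1);d2=d2[0]/np.linalg.norm(d2)
    t=np.linalg.lstsq(np.c_[d1,-d2],o2-o1,rcond=None)[0];p,q=o1+t[0]*d1,o2+t[1]*d2
    return (p+q)/2,np.linalg.norm(p-q)
E
python3 - <<'E'
from h import *
rois={'scene':[(283,165,100,45),(160,195,60,70)],'top':[(165,150,115,75),(345,160,75,85)]}
tiles=[]
for n in rois:
    m=load(n+'0.npz');P=cloud(m);g=cv2.cvtColor(m['p'],cv2.COLOR_RGB2GRAY)
    for k,(x,y,w,h) in enumerate(rois[n]):
        z=P[y:y+h,x:x+w,2]
        lo,hi=((.155,.18),(.022,.04))[k]
        M=((z>lo)&(z<hi)&(m['d'][y:y+h,x:x+w]>0)).astype(np.uint8)
        M=(cv2.connectedComponents(M)[1]==1+np.argmax(np.bincount(cv2.connectedComponents(M)[1].ravel())[1:])).astype(np.uint8)
        q=P[y:y+h,x:x+w][M>0]
        r=cv2.minAreaRect((q[:,:2]*1000).astype(np.float32))
        print(n,k,'medz',np.median(q[:,2]).round(4),'rect mm',np.round(r[0],1),np.round(r[1],1),round(r[2],2))
        # dark blobs
        D=((g[y:y+h,x:x+w]<60)).astype(np.uint8)
        c,_,st,ce=cv2.connectedComponentsWithStats(D)
        for i in range(1,c):
            if 8<st[i,4]<900: 
                u=ce[i]+[x,y]; print('  dark',u.round(1),st[i,4],plane(m,u,(.172,.012)[k])[0].round(4))
        t=cv2.resize(m['p'][y:y+h,x:x+w,::-1],(390,290),interpolation=cv2.INTER_CUBIC);tiles.append(t)
cv2.imwrite('pics/t1.png',np.vstack([np.hstack(tiles[:2]),np.hstack(tiles[2:])]))
E
```

```text
scene 0 medz 0.1663 rect mm [590.3 163. ] [ 90.  196.7] 8.96
  dark [350.4 180.6] 28 [0.5636 0.1995 0.172 ]
  dark [318.5 192. ] 62 [0.5991 0.1255 0.172 ]
  dark [369.6 185.2] 41 [0.5783 0.2412 0.172 ]
  dark [335.5 189.5] 30 [0.5916 0.1638 0.172 ]
  dark [300.8 193.6] 42 [0.6042 0.0863 0.172 ]
  dark [355.5 194.5] 30 [0.607  0.2067 0.172 ]
scene 1 medz 0.0284 rect mm [ 584.2 -180. ] [146.5  91.9] 16.58
top 0 medz 0.1659 rect mm [587.9 161.9] [ 87.7 196.1] 9.07
  dark [241.4 171.8] 13 [0.6103 0.1221 0.172 ]
  dark [200.4 177.3] 18 [0.5989 0.2014 0.172 ]
  dark [263.  178.5] 25 [0.5973 0.08   0.172 ]
  dark [221.9 183.9] 16 [0.5859 0.1593 0.172 ]
  dark [184.5 190.3] 15 [0.5728 0.2314 0.172 ]
  dark [243.4 191.6] 17 [0.5708 0.1174 0.172 ]
  dark [203.3 198.6] 16 [0.5566 0.1944 0.172 ]
top 1 medz 0.0284 rect mm [ 582.4 -181.6] [140.7  94. ] 16.61
```

View pics/t1.png

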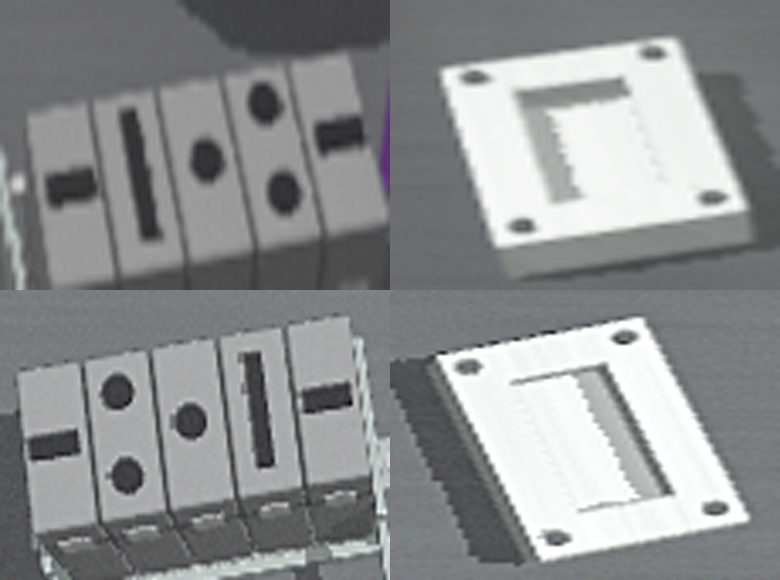

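The crops show the stud pair in the 4th place. The rack is yawed about 9°, and the holder about 16.6° at about (0.583,-0.181). Next I move over the holder and look with the wrist camera.

>>> arm_command(
  rows=[
    [1,48,-28,-10,0,0,0],
    [1,48,-28,-10,0,0,0],
    [1,48,-28,-10,0,0,0],
    [1,48,-28,-10,0,0,0],
    [1,48,-28,-10,0,0,0],
    [1,48,-28,-10,0,0,0],
    [1,48,-28,-10,0,0,0],
    [1,48,-28,-10,0,0,0],
    [1,48,-28,-10,0,0,0],
    [1,48,-28,-10,0,0,0],
    [1,0,0,0,0,0,0],
    [1,0,0,0,0,0,0],
  ],
)

```text
t: 1.6
eef_pos: [0.5607, -0.1862, 0.3528]
tool_rot: [0.989, 0.151, -0.0, -0.0]
wrist_force: [0.3, -0.3, 0.8]
width: -0.001
grip_force: 0.0
```

Run:
```python
from rig import arm,cams
from h import *
s=arm.observe();m=cams.camera_model("wrist");p,d=cams.capture("wrist")
print(s['t'],s['eef_pos'],R.from_quat(s['tool_rot']).as_matrix().round(3),s['joint_positions'].round(3),s['width'],m)
cv2.imwrite("pics/w1.png",p[:,:,::-1]);np.savez("w1.npz",p=p,d=d,**m)
```

```text
1.6 [ 0.56074833 -0.1861957   0.35277929] [[ 0.954  0.299 -0.001]
 [ 0.299 -0.954  0.   ]
 [-0.001 -0.    -1.   ]] [-0.432  0.359  1.505 -0.     1.279  0.835] -0.0013804338445097086 {'fx': 332.2110815968882, 'fy': 332.2110815968882, 'cx': 278.9092037386598, 'cy': 214.53347337495615, 'view': array([[ 2.98423611e-01, -9.54433522e-01, -2.95472992e-05,
        -3.44774340e-01],
       [ 9.19550709e-01,  2.87525062e-01, -2.67872790e-01,
        -4.00273747e-01],
       [ 2.55675266e-01,  7.99123950e-02,  9.63454289e-01,
        -6.03009872e-01],
       [ 0.00000000e+00,  0.00000000e+00,  0.00000000e+00,
         1.00000000e+00]])}
```

View pics/w1.png

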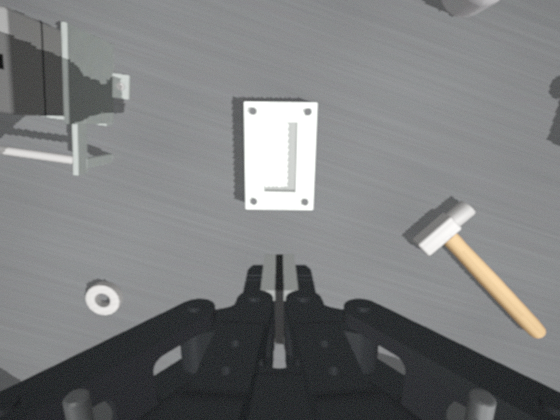

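The wrist view shows the holder at (280,156) with dark screws at (252,111), (308,112), (253,201) and (305,202). The shut fingers are at the bottom centre, and part of the rack is at top left. I'll triangulate the screws and studs across views.

Run:
```python
from h import *
def blobs(m,roi,white,thr,amin,amax):
    x,y,w,h=roi;g=cv2.cvtColor(m['p'],cv2.COLOR_RGB2GRAY)
    f=4;G=cv2.resize(g[y:y+h,x:x+w],None,fx=f,fy=f,interpolation=cv2.INTER_CUBIC)
    c,_,st,ce=cv2.connectedComponentsWithStats((G<thr).astype(np.uint8))
    return [((ce[i]+.5)/f-.5+[x,y],st[i]) for i in range(1,c) if amin*16<st[i,4]<amax*16 and st[i,0]>0 and st[i,1]>0 and st[i,0]+st[i,2]<w*f and st[i,1]+st[i,3]<h*f]
V={n:load(f) for n,f in(('scene','scene0.npz'),('top','top0.npz'),('w','w1.npz'))}
roi={'scene':(160,195,60,70),'top':(345,160,75,85),'w':(235,92,92,128)}
S={}
for n in V:
    b=blobs(V[n],roi[n],1,150,4,60);pts=np.array([k[0] for k in b if .5<k[1][2]/k[1][3]<2]);q=plane(V[n],pts,.03)
    print(n,np.c_[pts,q[:,:2]].round(4).tolist())
    # outline rect at z=.03
    x,y,w,h=roi[n];g=cv2.cvtColor(V[n]['p'],cv2.COLOR_RGB2GRAY)[y:y+h,x:x+w]
    cs=cv2.findContours((g>(185 if n!='w' else 170)).astype(np.uint8),0,1)[0];c=max(cs,key=cv2.contourArea)[:,0]+[x,y]
    r=cv2.minAreaRect((plane(V[n],c,.03)[:,:2]*1000).astype(np.float32));print('  rect',np.round(r[0],1),np.round(r[1],1),round(r[2],2))
m=V['scene'];t=V['top']
A=[b[0] for b in blobs(m,(283,165,100,45),0,75,8,60)];B=[b[0] for b in blobs(t,(165,150,115,75),0,75,8,60)]
for a in A:
    for b in B:
        p,e=tri(m,a,t,b)
        if e<.006 and .16<p[2]<.185: print('tri',a.round(1),b.round(1),p.round(4),round(e,4))
# rail + rack extents
```

```text
scene [[200.0402, 207.4054, 0.516, -0.1624], [172.5517, 213.2566, 0.5357, -0.2293], [209.1383, 242.3466, 0.6287, -0.1288], [179.9283, 249.079, 0.6488, -0.1959]]
  rect [ 583.3 -179.4] [141.1  92.2] 16.63
top [[389.619, 173.5643, 0.6483, -0.198], [359.6394, 182.1017, 0.6282, -0.1308], [407.1729, 223.6535, 0.5352, -0.232], [376.5785, 232.3555, 0.5155, -0.1647]]
  rect [ 581.7 -181.9] [141.5  92.4] 16.68
w [[252.428, 110.6259, 0.6286, -0.1293], [307.4413, 111.3329, 0.6487, -0.1966], [253.2095, 200.8869, 0.5154, -0.1632], [304.3188, 201.4966, 0.5355, -0.2303]]
  rect [ 581.8 -180.1] [143.   96.1] 16.75
tri [350.3 180.6] [202.1 197.7] [0.5595 0.1987 0.1678] 0.0026
tri [335.6 189.5] [220.9 183.6] [0.5877 0.1632 0.168 ] 0.0028
tri [355.4 194.5] [199.2 176. ] [0.6028 0.2059 0.1675] 0.0027
```

>>> arm_command(
  rows=[
    [1,26.2,-44.2,0,0,0,0],
    [1,26.2,-44.2,0,0,0,0],
    [1,26.2,-44.2,0,0,0,0],
    [1,26.2,-44.2,0,0,0,0],
    [1,26.2,-44.2,0,0,0,0],
    [1,26.2,-44.2,0,0,0,0],
    [1,26.2,-44.2,0,0,0,0],
    [1,26.2,-44.2,0,0,0,0],
    [1,0,0,0,0,0,8.3],
    [1,0,0,0,0,0,0],
  ],
)

```text
t: 2.9
eef_pos: [0.6558, 0.2128, 0.3528]
tool_rot: [0.997, 0.079, -0.0, 0.0]
wrist_force: [0.7, -0.7, -0.4]
width: 0.004
grip_force: 0.0
```

```bash
cat > st.py <<'E'
from rig import arm
from h import *
def show():
    s=arm.observe();M=R.from_quat(s['tool_rot']).as_matrix();p=s['eef_pos']
    th=np.radians(9.1);c=np.array([.5812,.2023])
    d=p[:2]-c
    print('t',round(s['t'],2),'p',p.round(4),'rack dx,dy from cassette mm',(1e3*d@[np.cos(th),np.sin(th)]).round(1),(1e3*d@[-np.sin(th),np.cos(th)]).round(1),
      'yaw',np.degrees(np.arctan2(M[1,0],M[0,0])).round(2),'zaxis',M[:,2].round(3),'F',s['wrist_force'].round(1),'w',round(float(s['width']),3),'g',s['grip_force'],'q',s['joint_positions'].round(2))
if __name__=='__main__': show()
E
python3 st.py
python3 - <<'E'
from rig import cams
from h import *
m=cams.camera_model("wrist");p,d=cams.capture("wrist");np.savez("w2.npz",p=p,d=d,**m);cv2.imwrite("pics/w2.png",p[:,:,::-1])
g=cv2.cvtColor(p,cv2.COLOR_RGB2GRAY)
t=load('top0.npz')
for n in(2,):
    q=plane(m,np.array([[0,0]]),.17)
# expected pixel of studs
V=m['view']
for P in([.5595,.1987,.17],[.6028,.2059,.17],[.5877,.1632,.17]):
    c=V[:3,:3]@P+V[:3,3];print(m['cx']+m['fx']*c[0]/-c[2],m['cy']-m['fy']*c[1]/-c[2])
E
```

```text
t 2.9 p [0.6558 0.2128 0.3528] rack dx,dy from cassette mm 75.3 -1.4 yaw 9.04 zaxis [-0.001 -0.    -1.   ] F [ 0.7 -0.7 -0.4] w 0.004 g 0.0 q [ 0.22  0.52  1.24 -0.    1.38  1.63]
277.87650228024023 290.91633324831434
277.5089725400866 250.45433505036277
317.50261045906007 270.71968455379675
```

View pics/w2.png

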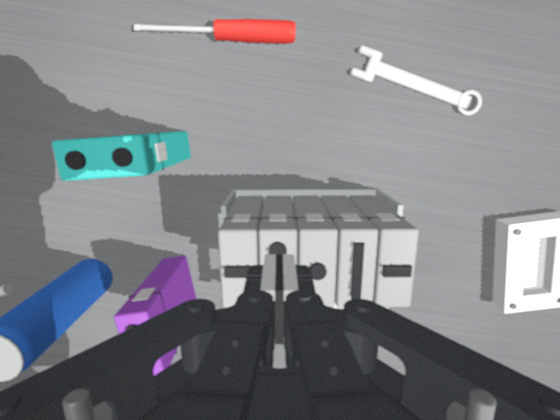

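The wrist view shows the back edges of the five tops near row 220. The target lies between columns 259 and 297 with a stud at (277,248), and the fingers are centred on it at column 279. Now I descend behind it.

>>> arm_command(
  rows=[
    [1,0,-1,50,0,0,0],
    [1,0,0,50,0,0,0],
    [1,0,0,40,0,0,0],
    [1,0,0,28,0,0,0],
    [1,0,0,10,0,0,0],
    [1,0,0,0,0,0,0],
  ],
)

```text
t: 3.7
eef_pos: [0.6558, 0.2141, 0.1755]
tool_rot: [0.997, 0.079, -0.0, 0.0]
wrist_force: [0.0, 0.5, -0.1]
width: -0.0
grip_force: 0.0
```

```bash
python3 st.py
```

```text
t 3.7 p [0.6558 0.2141 0.1755] rack dx,dy from cassette mm 75.5 -0.2 yaw 9.06 zaxis [-0. -0. -1.] F [ 0.   0.5 -0.1] w -0.0 g 0.0 q [ 0.22  0.66  1.46 -0.    1.02  1.63]
```

>>> arm_command(
  rows=[
    [1,-8,0,0,0,0,0],
    [1,-8,0,0,0,0,0],
    [1,-5,0,0,0,0,0],
    [1,-5,0,0,0,0,0],
    [1,-5,0,0,0,0,0],
    [1,-5,0,0,0,0,0],
    [1,-5,0,0,0,0,0],
    [1,-5,0,0,0,0,0],
    [1,-5,0,0,0,0,0],
  ],
)

```text
t: 4.82
eef_pos: [0.6048, 0.2067, 0.1752]
tool_rot: [0.997, 0.079, -0.0, 0.0]
wrist_force: [1.1, 0.7, 1.1]
width: 0.001
grip_force: 0.5
```

```bash
python3 st.py
python3 - <<'E'
from rig import cams
from h import *
p,d=cams.capture("scene");q,d=cams.capture("top")
a=cv2.resize(p[150:270,260:420,::-1],(400,300),interpolation=3);b=cv2.resize(q[140:260,140:300,::-1],(400,300),interpolation=3)
cv2.imwrite("pics/push.png",np.hstack([a,b]))
E
```

```text
t 4.83 p [0.6048 0.2067 0.1752] rack dx,dy from cassette mm 24.0 0.6 yaw 9.05 zaxis [-0. -0. -1.] F [1.1 0.7 1.1] w 0.001 g 0.4903727676719427 q [ 0.23  0.59  1.6  -0.    0.95  1.64]
```

View pics/push.png

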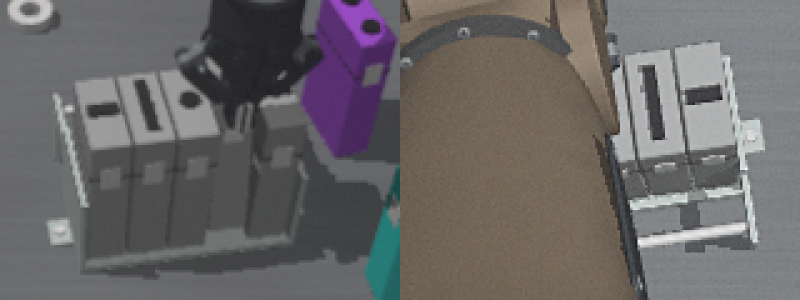

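The scene crop shows the target tipping out of the row, with the fingers behind it at (238,115) and the neighbours still standing. I continue the push.

>>> arm_command(
  rows=[
    [1,-5,0,0,0,0,0],
    [1,-5,0,0,0,0,0],
    [1,-5,0,0,0,0,0],
    [1,-5,0,0,0,0,0],
    [1,-4,0,0,0,0,0],
    [1,-4,0,0,0,0,0],
    [1,-4,0,0,0,0,0],
    [1,-4,0,0,0,0,0],
    [1,0,0,0,0,0,0],
  ],
)

```text
t: 6.05
eef_pos: [0.5693, 0.2011, 0.1752]
tool_rot: [0.997, 0.079, -0.0, 0.0]
wrist_force: [0.2, 0.1, 0.6]
width: 0.0
grip_force: 0.0
```

```bash
python3 st.py
python3 - <<'E'
from rig import cams
from h import *
m=cams.camera_model("scene");p,d=cams.capture("scene");np.savez("s3.npz",p=p,d=d,**m)
P=cloud(load("s3.npz"));th=np.radians(9.1);ux=np.array([np.cos(th),np.sin(th)]);uy=np.array([-np.sin(th),np.cos(th)])
D=P[...,:2]-[.5812,.2023];X=1e3*D@ux;Y=1e3*D@uy;Z=1e3*P[...,2]
k=(abs(Y)<12)&(X>-150)&(X<90)&(Z>20)&(d>0)
for lo in range(20,230,15):
    s=k&(Z>=lo)&(Z<lo+15)
    if s.sum()>3: print(lo,s.sum(),np.percentile(X[s],[10,50,90]).round(1))
E
```

```text
t 6.05 p [0.5693 0.2011 0.1752] rack dx,dy from cassette mm -11.9 0.7 yaw 9.05 zaxis [-0. -0. -1.] F [0.2 0.1 0.6] w 0.0 g 0.0 q [ 0.23  0.55  1.7  -0.    0.9   1.64]
35 9 [30.5 31.5 33.7]
50 63 [24.8 29.2 34. ]
65 67 [17.2 21.5 25.6]
80 60 [ 9.5 13.7 17. ]
95 56 [-0.2  4.7  8.4]
110 51 [-8.2 -3.7  0.8]
125 62 [-15.2 -11.6  -7.4]
140 17 [-23.2 -17.7 -15. ]
155 55 [-81.5  -2.4   1.3]
170 59 [-59.1  -2.    0.5]
185 49 [-20.9  -0.6   2.6]
200 47 [-15.7   0.9   3.2]
215 42 [-1.5  4.5  6.8]
```

>>> arm_command(
  rows=[
    [1,-4,0,0,0,0,0],
    [1,-4,0,0,0,0,0],
    [1,-4,0,0,0,0,0],
    [1,8,0,0,0,0,0],
    [1,10,0,0,0,0,0],
    [1,0,0,0,0,0,0],
  ],
)

```text
t: 6.85
eef_pos: [0.5764, 0.2021, 0.1751]
tool_rot: [0.997, 0.079, 0.0, 0.0]
wrist_force: [0.3, -1.3, 0.0]
width: -0.003
grip_force: 0.0
```

```bash
cat > lean.py <<'E'
from rig import cams
from h import *
m=cams.camera_model("scene");p,d=cams.capture("scene");np.savez("s3.npz",p=p,d=d,**m)
P=cloud(load("s3.npz"));th=np.radians(9.1);ux=np.array([np.cos(th),np.sin(th)]);uy=np.array([-np.sin(th),np.cos(th)])
D=P[...,:2]-[.5812,.2023];X=1e3*D@ux;Y=1e3*D@uy;Z=1e3*P[...,2]
k=(abs(Y)<12)&(X>-150)&(X<40)&(Z>45)&(Z<140)&(d>0)
f=np.polyfit(Z[k],X[k],1);r=X[k]-np.polyval(f,Z[k]);j=abs(r)<8;f=np.polyfit(Z[k][j],X[k][j],1)
print('tilt rad',np.arctan(-f[0]),'x at z=100',np.polyval(f,100),k.sum(),j.sum())
E
python3 st.py; python3 lean.py
```

```text
t 6.85 p [0.5764 0.2021 0.1751] rack dx,dy from cassette mm -4.7 0.6 yaw 9.04 zaxis [ 0. -0. -1.] F [ 0.3 -1.3  0. ] w -0.003 g 0.0 q [ 0.23  0.56  1.68 -0.    0.91  1.64]
tilt rad 0.5967297588992664 x at z=100 0.5446744043026541 314 314
```

It now leans by itself at about 0.60 rad. I retract up, move back and tilt the tool to match.

>>> arm_command(
  rows=[
    [1,5,0,-20,0,0,0],
    [1,0,0,-45,0,0,0],
    [1,0,0,-45,0,0,0],
    [0.3,-50,0,0,0,0,0],
    [0.3,-50,0,0,0,8.6,0],
    [0.3,0,0,0,0,8.6,0],
    [0.3,0,0,0,0,8.6,0],
    [0.3,0,0,0,0,8.6,0],
    [0.3,0,0,0,0,0,0],
  ],
)

```text
t: 8.02
eef_pos: [0.4803, 0.1869, 0.2847]
tool_rot: [0.953, 0.076, 0.294, -0.023]
wrist_force: [0.4, -0.9, -0.3]
width: 0.703
grip_force: 0.0
```

```bash
python3 st.py; python3 lean.py
python3 - <<'E'
from rig import cams
from h import *
m=cams.camera_model("wrist");p,d=cams.capture("wrist");np.savez("w4.npz",p=p,d=d,**m);cv2.imwrite("pics/w4.png",p[:,:,::-1])
P=cloud(load("w4.npz"))
th=np.radians(9.1);ux=np.array([np.cos(th),np.sin(th)]);uy=np.array([-np.sin(th),np.cos(th)])
D=P[...,:2]-[.5812,.2023];a=.605;X=1e3*D@ux;Y=1e3*D@uy;Z=1e3*P[...,2]
# cassette axes: along-up U, depth W
U=-X*np.sin(a)+Z*np.cos(a);W=X*np.cos(a)+Z*np.sin(a)
k=(abs(Y)<17)&(X>-140)&(X<-55)&(Z>120)&(Z<200)&(d>0)
print('n',k.sum(),'U',np.percentile(U[k],[5,25,50,75,95]).round(1),'W',np.percentile(W[k],[2,50,98]).round(1))
s=k&(abs(U-np.median(U[k]))<3)
print('top patch slope',np.degrees(np.arctan(np.polyfit(X[s],Z[s],1)[0])),'X',X[s].min(),X[s].max())
E
```

```text
t 8.03 p [0.4803 0.1869 0.2847] rack dx,dy from cassette mm -102.1 0.8 yaw 9.09 zaxis [ 0.556  0.088 -0.826] F [ 0.4 -0.9 -0.3] w 0.703 g 0.0 q [ 0.27  0.16  2.11 -0.23  0.28  1.89]
tilt rad 0.5959655595669748 x at z=100 0.6267829017605919 354 353
n 4704 U [188.  189.2 189.7 190.5 193.9] W [-24.5  20.7  58.1]
top patch slope 34.18623735959419 X -129.58682971634602 -58.5627906727861
```

View pics/w4.png

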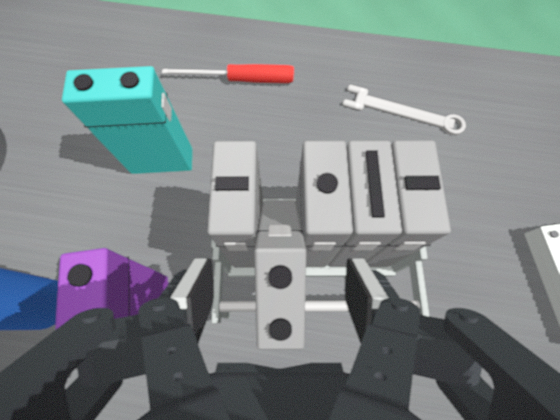

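The wrist view shows the leaning cassette between columns 257 and 303 with studs at (281,276) and (281,329). The open fingers straddle it evenly, near columns 200 and 360. Joint 5 gets close to its limit at full tilt, so I'll grasp with a 22° tool tilt instead.

>>> arm_command(
  rows=[
    [0.3,-18,0.5,0,0,-6.1,0],
    [0.3,-18,0,0,0,-6.1,0],
    [0.3,0,0,40,0,0,0],
    [0.3,0,0,40,0,0,0],
    [0.3,0,0,0,0,0,0],
  ],
)

```text
t: 8.75
eef_pos: [0.4818, 0.1864, 0.1905]
tool_rot: [0.979, 0.077, 0.189, -0.015]
wrist_force: [-0.4, -0.4, 0.6]
width: 0.7
grip_force: 0.0
```

```bash
python3 st.py
```

```text
t 8.75 p [0.4818 0.1864 0.1905] rack dx,dy from cassette mm -100.7 0.0 yaw 9.02 zaxis [ 0.367  0.058 -0.928] F [-0.4 -0.4  0.6] w 0.7 g 0.0 q [ 0.26  0.34  2.1  -0.12  0.32  1.78]
```

>>> arm_command(
  rows=[
    [0.3,-2,0,15,0,0,0],
    [0.3,0,0,15,0,0,0],
    [0.3,0,0,15,0,0,0],
    [0.3,0,0,10,0,0,0],
    [0.3,0,0,0,0,0,0],
  ],
)

```text
t: 9.38
eef_pos: [0.5, 0.1895, 0.14]
tool_rot: [0.978, 0.077, 0.191, -0.015]
wrist_force: [0.6, -0.5, 0.0]
width: 0.695
grip_force: 0.0
```

```bash
python3 st.py; python3 lean.py
```

```text
t 9.38 p [0.5    0.1895 0.14  ] rack dx,dy from cassette mm -82.2 0.2 yaw 9.05 zaxis [ 0.372  0.059 -0.926] F [ 0.6 -0.5  0. ] w 0.695 g 0.0 q [ 0.25  0.45  2.11 -0.19  0.19  1.85]
tilt rad 0.6003315362820427 x at z=100 0.5694612803973342 360 358
```

Now close, then test-lift.

>>> arm_command(
  rows=[
    [0.6,0,0,0,0,0,0],
    [1,0,0,0,0,0,0],
    [1,0,0,0,0,0,0],
    [1,0,0,0,0,0,0],
    [1,0,0,0,0,0,0],
  ],
  newtons=60,
)

```text
t: 10.05
eef_pos: [0.5001, 0.1896, 0.1412]
tool_rot: [0.978, 0.077, 0.192, -0.015]
wrist_force: [-2.7, -0.5, 6.7]
width: 0.438
grip_force: 59.8
```

```bash
python3 st.py; python3 lean.py
```

```text
t 10.05 p [0.5001 0.1896 0.1412] rack dx,dy from cassette mm -82.1 0.3 yaw 9.05 zaxis [ 0.374  0.06  -0.926] F [-2.7 -0.5  6.7] w 0.438 g 59.83500838279724 q [ 0.25  0.45  2.11 -0.19  0.19  1.85]
tilt rad 0.5940994752367028 x at z=100 0.5815783651706425 360 360
```

>>> arm_command(
  rows=[
    [1,-2,0,-8,0,0,0],
    [1,-1,0,-10,0,0,0],
    [1,-1,0,-15,0,0,0],
    [1,-1,0,-15,0,0,0],
    [1,-1,0,-15,0,0,0],
    [1,-1,0,-15,0,0,0],
    [1,-1,0,-15,0,0,0],
    [1,-1,0,-15,0,0,0],
    [1,0,0,0,0,0,0],
  ],
)

```text
t: 11.22
eef_pos: [0.4514, 0.1819, 0.2386]
tool_rot: [0.978, 0.077, 0.193, -0.015]
wrist_force: [-0.2, -0.4, -4.6]
width: 0.435
grip_force: 60.8
```

```bash
python3 st.py
python3 - <<'E'
from rig import cams
from h import *
p,d=cams.capture("scene");q,d=cams.capture("top")
a=cv2.resize(p[100:280,220:420,::-1],(400,360),interpolation=3);b=cv2.resize(q[130:310,120:320,::-1],(400,360),interpolation=3)
cv2.imwrite("pics/pull.png",np.hstack([a,b]))
E
```

```text
t 11.22 p [0.4514 0.1819 0.2386] rack dx,dy from cassette mm -131.4 0.4 yaw 9.05 zaxis [ 0.375  0.06  -0.925] F [-0.2 -0.4 -4.6] w 0.435 g 60.8489191532135 q [ 0.27  0.22  2.11 -0.1   0.42  1.76]
```

View pics/pull.png

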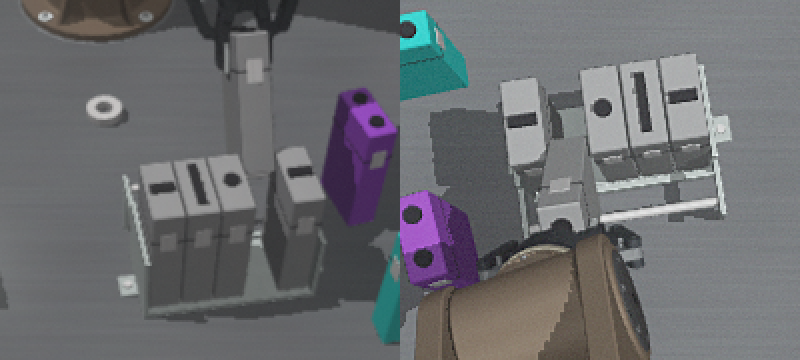

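The scene crop shows the cassette hanging in the gripper, clear of the rack, its bottom near (258,165). The four others are standing. Next I lift straight up and turn it upright.

>>> arm_command(
  rows=[
    [1,11,0,-28,0,0,0],
    [1,15,0,-37,0,0,0],
    [1,15,0,-37,0,0,0],
    [1,7,0,-18,0,0,0],
    [1,0,0,0,0,-8.6,0],
    [1,0,0,0,0,-8.6,0],
    [1,0,0,0,0,-8.6,0],
    [1,0,0,0,0,-8.6,0],
    [1,0,0,0,0,0,0],
    [1,0,0,0,0,0,0],
  ],
)

```text
t: 12.58
eef_pos: [0.4506, 0.1817, 0.3661]
tool_rot: [0.991, 0.078, -0.105, 0.008]
wrist_force: [-0.5, -0.0, -2.7]
width: 0.438
grip_force: 61.1
```

```bash
python3 st.py
```

```text
t 12.57 p [0.4506 0.1817 0.3661] rack dx,dy from cassette mm -132.2 0.3 yaw 9.05 zaxis [-0.207 -0.033 -0.978] F [-0.5 -0.  -2.7] w 0.438 g 61.11955404281616 q [0.24 0.26 1.63 0.02 1.46 1.65]
```

>>> arm_command(
  rows=[
    [1,4.5,23.6,-1,0,0,0],
    [1,9,47.3,-2,0,0,0],
    [1,9,47.3,-2,0,0,0],
    [1,9,47.3,-2,0,0,0],
    [1,9,47.3,-2,0,0,0],
    [1,9,47.3,-2,0,0,0],
    [1,9,47.3,-2,0,0,0],
    [1,9,47.3,-2,0,0,0],
    [1,4,23.6,-1,0,0,0],
    [1,0,0,0,-1.6,0,-7.4],
    [1,0,0,0,0,0,0],
  ],
)

```text
t: 13.95
eef_pos: [0.5822, -0.1798, 0.3675]
tool_rot: [0.984, 0.144, -0.105, 0.016]
wrist_force: [0.3, 0.6, -3.6]
width: 0.44
grip_force: 61.5
```

Run:
```python
from rig import arm,cams
from h import *
import st; st.show()
for n in("scene","top","wrist"):
    m=cams.camera_model(n);p,d=cams.capture(n);np.savez(f"h_{n}.npz",p=p,d=d,**m)
a=load("h_scene.npz")['p'][:,:,::-1][60:260,100:380];b=load("h_wrist.npz")['p'][:,:,::-1]
cv2.imwrite("pics/hold.png",np.hstack([cv2.resize(a,(400,286)),cv2.resize(b,(382,286))]))
```

```text
t 13.95 p [ 0.5822 -0.1798  0.3675] rack dx,dy from cassette mm -59.5 -377.4 yaw 16.61 zaxis [-0.201 -0.061 -0.978] F [ 0.3  0.6 -3.6] w 0.44 g 61.522114276885986 q [-0.36  0.45  1.34 -0.13  1.53  0.94]
```

View pics/hold.png

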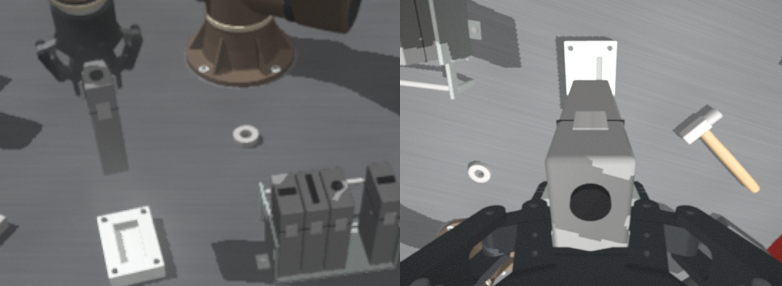

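The scene crop shows the cassette hanging nearly upright, from (98,75) down to (112,170), above the holder at (130,245). The wrist view shows its stud and its back face. I'll fit the face planes for tilt and offset.

```bash
cat > held.py <<'E'
from h import *
from scipy.optimize import least_squares
import sys
th=np.radians(16.65);Rh=np.array([[np.cos(th),np.sin(th)],[-np.sin(th),np.cos(th)]])
def hf(n):
    m=load(n);P=cloud(m);return m,np.dstack([1e3*(P[...,:2]-[.582,-.180])@Rh.T,1e3*P[...,2]]),m['d']>0
zt=float(sys.argv[1]) # approx top z mm
for n in("h_scene.npz","h_wrist.npz"):
    m,Q,ok=hf(n);X,Y,Z=Q[...,0],Q[...,1],Q[...,2]
    N=np.cross(np.gradient(Q,axis=1),np.gradient(Q,axis=0));N/=np.linalg.norm(N,axis=2,keepdims=True)+1e-9
    k=ok&(abs(Y)<12)&(X>25)&(X<65)&(Z>zt-145)&(Z<zt-15)
    A=np.c_[Y[k],Z[k]-zt,np.ones(k.sum())];c=np.linalg.lstsq(A,X[k],rcond=None)[0]
    r=X[k]-A@c;j=abs(r)<3;c=np.linalg.lstsq(A[j],X[k][j],rcond=None)[0]
    print(n,k.sum(),'back face: yaw err deg',np.degrees(-np.arctan(c[0])).round(2),'tilt (top back +) deg',np.degrees(np.arctan(c[1])).round(2),'x at top',c[2].round(1),'x at bottom',(c[2]-160*c[1]).round(1),'rms',r[j].std().round(2))
    for dz in(-20,-60,-100,-140):
        f=ok&(abs(Z-zt-dz)<8)&(abs(X-(c[2]+c[1]*dz))<4)&(abs(Y)<35)
        print('  z',dz,'Y',np.percentile(Y[f],[1,99]).round(1) if f.sum() else None)
    t=ok&(abs(X)<38)&(abs(Y)<17)&(abs(Z-zt)<15)
    print('  top n',t.sum(),'z',np.percentile(Z[t],[10,50,90]).round(1), 'slopes deg x,y', np.degrees(np.arctan(np.linalg.lstsq(np.c_[X[t],Y[t],np.ones(t.sum())],Z[t],rcond=None)[0][:2])).round(2) if t.sum()>30 else '')
    b=ok&(abs(Y)<12)&(abs(X-(c[2]-160*c[1]))<12)&(Z>zt-190)
    print('  lowest z on back face',np.percentile(Z[b],[.5,2]).round(1))
E
python3 held.py 390
```

```text
h_scene.npz 613 back face: yaw err deg 0.06 tilt (top back +) deg 0.38 x at top 46.8 x at bottom 45.7 rms 1.33
  z -20 Y [-18.   18.4]
  z -60 Y [-18.3  17.7]
  z -100 Y [-18.3  18.3]
  z -140 Y [-18.6  18.2]
  top n 259 z [391.1 392.7 395.8] slopes deg x,y [ 2.44 -0.62]
  lowest z on back face [234.  238.5]
h_wrist.npz 4598 back face: yaw err deg -0.29 tilt (top back +) deg 0.31 x at top 46.0 x at bottom 45.1 rms 0.45
  z -20 Y [-17.1  18.3]
  z -60 Y [-17.3  18.4]
  z -100 Y [-17.3  18.2]
  z -140 Y [-17.3  18. ]
  top n 11842 z [393.6 394.3 398.1] slopes deg x,y [1.95 0.32]
  lowest z on back face [242.8 258.1]
```

>>> arm_command(
  rows=[
    [1,-2.6,0,0.6,0,0,0],
    [1,4.2,0,19.6,0,0,0],
    [1,8.4,0,39.1,0,0,0],
    [1,8.4,0,39.1,0,0,0],
    [1,8.4,0,39.1,0,0,0],
    [1,6.3,0,29.3,0,0,0],
    [1,4.2,0,19.6,0,0,0],
    [1,0,0,0,0,0,0],
    [1,0,0,0,0,0,0],
  ],
)

```text
t: 15.22
eef_pos: [0.58, -0.1814, 0.1781]
tool_rot: [0.984, 0.144, -0.105, 0.016]
wrist_force: [-0.2, 0.7, -3.1]
width: 0.441
grip_force: 61.4
```

```bash
python3 - <<'E'
from rig import arm,cams
from h import *
import st; st.show()
for n in("scene","wrist"):
    m=cams.camera_model(n);p,d=cams.capture(n);np.savez(f"h_{n}.npz",p=p,d=d,**m)
E
python3 held.py 202
python3 - <<'E'
from h import *
# holder screws still visible (far side) : check in wrist & scene
for n,roi in(("wrist",(180,20,200,140)),("scene",(160,195,60,70))):
    m=load(f"h_{n}.npz");x,y,w,h=roi
    G=cv2.resize(cv2.cvtColor(m['p'],cv2.COLOR_RGB2GRAY)[y:y+h,x:x+w],None,fx=4,fy=4,interpolation=3)
    c,_,st,ce=cv2.connectedComponentsWithStats((G<140).astype(np.uint8))
    for i in range(1,c):
        if 60<st[i,4]<1500 and .5<st[i,2]/st[i,3]<2:
            u=(ce[i]+.5)/4-.5+[x,y];print(n,u.round(1),plane(m,u,.03)[0].round(4))
E
```

```text
t 15.22 p [ 0.58   -0.1814  0.1781] rack dx,dy from cassette mm -61.8 -378.7 yaw 16.59 zaxis [-0.201 -0.061 -0.978] F [-0.2  0.7 -3.1] w 0.441 g 61.37603759765625 q [-0.36  0.61  1.58 -0.14  1.13  0.99]
h_scene.npz 421 back face: yaw err deg 0.22 tilt (top back +) deg 0.36 x at top 44.1 x at bottom 43.1 rms 1.31
  z -20 Y [-19.2  16.8]
  z -60 Y [-20.   16.8]
  z -100 Y [-19.6  16.7]
  z -140 Y [-19.9  16.7]
  top n 207 z [201.1 203.5 207. ] slopes deg x,y [2.41 0.19]
  lowest z on back face [26.7 28.2]
h_wrist.npz 4695 back face: yaw err deg 0.15 tilt (top back +) deg 0.26 x at top 43.3 x at bottom 42.6 rms 0.46
  z -20 Y [-18.1  17.4]
  z -60 Y [-18.2  17.4]
  z -100 Y [-18.1  17.3]
  z -140 Y [-18.2  17.3]
  top n 12740 z [204.2 204.9 208.7] slopes deg x,y [ 1.3  -0.27]
  lowest z on back face [12.4 29.3]
scene [200.  207.5] [ 0.5163 -0.1625  0.03  ]
scene [172.5 213. ] [ 0.5349 -0.2296  0.03  ]
scene [209. 242.] [ 0.6276 -0.1293  0.03  ]
scene [180.1 249.1] [ 0.649  -0.1954  0.03  ]
```

>>> arm_command(
  rows=[
    [1,0,-1.2,0,0,0,0],
    [1,0.9,0,4,0,0,0],
    [1,0.9,0,4,0,0,0],
    [1,0.6,0,3,0,0,0],
    [1,0.6,0,3,0,0,0],
    [1,0.6,0,3,0,0,0],
    [1,0.4,0,2,0,0,0],
    [1,0,0,0,0,0,0],
  ],
)

```text
t: 16.32
eef_pos: [0.5792, -0.1801, 0.1576]
tool_rot: [0.984, 0.144, -0.105, 0.015]
wrist_force: [0.1, -0.5, -2.3]
width: 0.439
grip_force: 61.4
```

```bash
python3 st.py
```

```text
t 16.32 p [ 0.5792 -0.1801  0.1576] rack dx,dy from cassette mm -62.5 -377.3 yaw 16.62 zaxis [-0.203 -0.06  -0.977] F [ 0.1 -0.5 -2.3] w 0.439 g 61.37711048126221 q [-0.36  0.63  1.6  -0.15  1.09  1.  ]
```

>>> arm_command(
  rows=[
    [1,0.6,0,2,0,0,0],
    [1,0.6,0,2,0,0,0],
    [1,0.4,0,2,0,0,0],
    [1,0.4,0,2,0,0,0],
    [1,0,0,0,0,0,0],
  ],
)

```text
t: 16.95
eef_pos: [0.5794, -0.18, 0.1493]
tool_rot: [0.984, 0.144, -0.105, 0.015]
wrist_force: [-0.4, -0.6, -3.1]
width: 0.44
grip_force: 61.4
```

>>> arm_command(
  rows=[
    [1,0.2,0,1,0,0,0],
    [1,0.2,0,1,0,0,0],
    [1,0,0,0,0,0,0],
  ],
)

```text
t: 17.32
eef_pos: [0.5794, -0.18, 0.1474]
tool_rot: [0.984, 0.144, -0.105, 0.015]
wrist_force: [0.8, 0.2, -4.0]
width: 0.443
grip_force: 61.4
```

>>> arm_command(
  rows=[
    [1,0.2,0,1,0,0,0],
    [1,0,0,0,0,0,0],
  ],
)

```text
t: 17.58
eef_pos: [0.5794, -0.1801, 0.1463]
tool_rot: [0.984, 0.144, -0.105, 0.015]
wrist_force: [0.4, -0.1, -2.3]
width: 0.439
grip_force: 61.4
```

>>> arm_command(
  rows=[
    [1,0.1,0,0.7,0,0,0],
    [1,0,0,0,0,0,0],
  ],
)

```text
t: 17.82
eef_pos: [0.5794, -0.1801, 0.146]
tool_rot: [0.984, 0.144, -0.105, 0.016]
wrist_force: [-1.6, -0.2, 0.3]
width: 0.437
grip_force: 62.0
```

>>> arm_command(
  rows=[
    [1,0.1,0,0.5,0,0,0],
    [1,0,0,0,0,0,0],
  ],
)

```text
t: 18.08
eef_pos: [0.5794, -0.1801, 0.146]
tool_rot: [0.984, 0.144, -0.105, 0.016]
wrist_force: [-2.4, 0.2, 5.8]
width: 0.439
grip_force: 62.7
```

It touches the floor where predicted. I ease off slightly, then release.

>>> arm_command(
  rows=[
    [1,0,0,-0.3,0,0,0],
    [1,0,0,0,0,0,0],
    [0.5,0,0,0,0,0,0],
    [0.4,0,0,0,0,0,0],
    [0.3,0,0,0,0,0,0],
    [0.3,0,0,0,0,0,0],
  ],
  newtons=20,
)

```text
t: 18.82
eef_pos: [0.5795, -0.1801, 0.1454]
tool_rot: [0.984, 0.144, -0.105, 0.015]
wrist_force: [0.2, 0.3, 0.1]
width: 0.702
grip_force: 0.0
```

```bash
python3 - <<'E'
from rig import arm,cams
from h import *
import st; st.show()
for n in("scene","wrist"):
    m=cams.camera_model(n);p,d=cams.capture(n);np.savez(f"h_{n}.npz",p=p,d=d,**m)
E
python3 held.py 172
```

```text
t 18.82 p [ 0.5795 -0.1801  0.1454] rack dx,dy from cassette mm -62.2 -377.3 yaw 16.62 zaxis [-0.202 -0.061 -0.977] F [0.2 0.3 0.1] w 0.702 g 0.0 q [-0.36  0.64  1.61 -0.15  1.06  1.  ]
h_scene.npz 445 back face: yaw err deg -0.32 tilt (top back +) deg -1.44 x at top 42.1 x at bottom 46.1 rms 1.55
  z -20 Y [-18.5  18.4]
  z -60 Y [-18.6  18. ]
  z -100 Y [-18.   17.4]
  z -140 Y [-32.8  33.4]
  top n 203 z [168.7 171.4 175. ] slopes deg x,y [ 2.04 -0.69]
  lowest z on back face [24.6 26.7]
h_wrist.npz 6226 back face: yaw err deg -0.44 tilt (top back +) deg -3.52 x at top 40.5 x at bottom 50.4 rms 1.45
  z -20 Y [-16.9  18.6]
  z -60 Y [-16.8  18.6]
  z -100 Y [-12.7  11.1]
  z -140 Y [-34.3  34.2]
  top n 12760 z [171.9 172.6 176.4] slopes deg x,y [1.21 0.51]
  lowest z on back face [17.  28.6]
```

```bash
sed -i 's/zt-145/zt-125/' held.py; python3 held.py 172 | grep -A2 back
```

```text
h_scene.npz 344 back face: yaw err deg -0.77 tilt (top back +) deg 0.24 x at top 43.7 x at bottom 43.0 rms 1.32
  z -20 Y [-18.1  18. ]
  z -60 Y [-18.6  18. ]
--
  lowest z on back face [24.5 26.7]
h_wrist.npz 4758 back face: yaw err deg -0.23 tilt (top back +) deg 0.18 x at top 42.8 x at bottom 42.3 rms 0.48
  z -20 Y [-16.9  18.6]
  z -60 Y [-17.   18.7]
--
  lowest z on back face [17.7 29.5]
```

>>> arm_command(
  rows=[
    [0.1,0,0,-10,0,0,0],
    [0,0,0,-20,0,0,0],
    [0,0,0,-40,0,0,0],
    [0,0,0,-40,0,0,0],
    [0,0,0,-40,0,0,0],
    [0,0,0,0,0,0,0],
    [0,0,0,0,0,0,0],
  ],
)

```text
t: 19.8
eef_pos: [0.6095, -0.1708, 0.2919]
tool_rot: [0.984, 0.144, -0.105, 0.015]
wrist_force: [-0.5, 0.2, 0.3]
width: 1.001
grip_force: 0.0
```

```bash
python3 - <<'E'
from rig import arm,cams
from h import *
import st; st.show()
for n in("scene","wrist"):
    m=cams.camera_model(n);p,d=cams.capture(n);np.savez(f"h_{n}.npz",p=p,d=d,**m)
a=load("h_scene.npz")['p'][:,:,::-1][80:290,130:410];b=load("h_wrist.npz")['p'][:,:,::-1]
cv2.imwrite("pics/end.png",np.hstack([cv2.resize(a,(400,300)),cv2.resize(b,(400,300))]))
E
python3 held.py 172
```

```text
t 19.8 p [ 0.6095 -0.1708  0.2919] rack dx,dy from cassette mm -31.1 -372.9 yaw 16.63 zaxis [-0.203 -0.06  -0.977] F [-0.5  0.2  0.3] w 1.001 g 0.0 q [-0.33  0.54  1.38 -0.13  1.4   0.98]
h_scene.npz 343 back face: yaw err deg -0.16 tilt (top back +) deg 0.47 x at top 43.8 x at bottom 42.5 rms 1.34
  z -20 Y [-18.5  18.1]
  z -60 Y [-18.7  17.5]
  z -100 Y [-18.5  18. ]
  z -140 Y [-34.1  33.5]
  top n 361 z [169.1 171.5 174.9] slopes deg x,y [ 0.   -0.57]
  lowest z on back face [24.1 27. ]
h_wrist.npz 927 back face: yaw err deg -0.25 tilt (top back +) deg 0.26 x at top 42.9 x at bottom 42.2 rms 0.43
  z -20 Y [-17.3  19. ]
  z -60 Y [-17.3  19.2]
  z -100 Y [-16.8  19.2]
  z -140 Y [-34.6  34.7]
  top n 3927 z [171.7 172.6 176.4] slopes deg x,y [-0.05  0.6 ]
  lowest z on back face [19.9 30.2]
```

View pics/end.png

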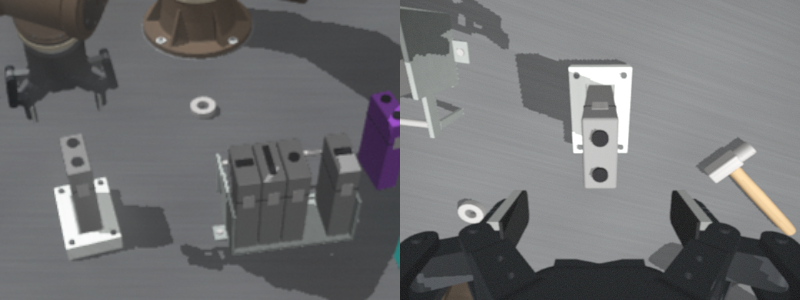

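The cassette stands upright in the pocket: studs at (72,143) and (77,161) in the scene crop, top height about 172 mm. The gripper is clear and the other four cassettes are standing in the rack, so I'm handing in.

```bash
python3 -c "
from rig import arm
print(arm.close_job())"
```

```text
the job is handed in; nothing more can be done
None
```

The two-stud cassette was tipped onto the front rail, released, pulled free and set upright on the floor of the holder's pocket. The other four cassettes are still standing in the rack, the gripper is clear, and the job was handed in at about 20 s; the hand-in returned no verdict.

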